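# Photograph the cat figurine

## Robot

A 6-joint arm with a two-finger parallel gripper is mounted at the origin on the work surface. World frame = base frame: x ahead of the robot, y to its left, z up, the work surface at z = 0. Lengths are in m, angles in rad, forces in N, time in s.
With the tool pointing down it reaches from about 0.35 to 0.975 m from the base axis. Payload 4.9 kg.
Tool frame: the origin (TCP) lies at the very end of the fingers, on their centre line; the grasp point (between the pads) lies behind it (manip.pinch_z is the y of the grasp point in the tool frame, in m); y points along the fingers, x is the direction in which the jaws open and shut, and the axes are right-handed (so a half turn about y gives the same grasp; the last joint's range is limited). The gripper opens to 85 mm and grips with 20 to 120 N. Pads are 22 mm wide; open, the fingers measure 114 mm over their backs; the gripper's body (76 mm by 85 mm) begins 54 mm behind the grasp point. The pads swing forward as they close: fully open they stand 13 mm farther back than shut.
Start: joints at [-1.317, 0.053, 1.613, -0, 1.476, -0.119], TCP at [0.228, -0.582, 0.231] pointing down, gripper open.
Joint ranges: [-3.01, 3.01], [-1.01, 2.22], [0.06, 2.58], [-1.02, 4.17], [0.09, 2.62], [-3.14, 3.14]. Speed limits (rad/s): [2.57, 2.57, 3.14, 3.14, 3.14, 3.14].

## Interface

Orientations are given as a unit quaternion [w, x, y, z].
In Python, from plant import manip gives the robot as it stands.
- The arm moves only by the tool drive_tool, never from a script. Its argument "motion" is a list of rows, each a list of 3 entries, a list of its own where there are three numbers: the shift along the tool's x, y, z in units of 25 mm (1.0 is 25 mm), then the turn, a rotation vector about the tool's x, y, z in units of 5 degrees (1.0 is 5 degrees), then the closure, from -1 (fully open) to 1 (shut). A call has 1 to 12 rows; each row shifts and turns the commanded pose from where the row before left it, along the tool's axes as they then stand; what a row does not reach is not made up. A row lasts 1/10 s, in which the tool goes at most 50 mm and 8.59 degrees, less where a joint would pass 70% of its speed; a pose out of reach is approached as far as the arm can. A call is refused whole if a number of a shift passes 1 or a number of a turn 1, either way. A call with a gripper value outside its range is refused whole. The fingers move at their own pace and stop on an object; the grip force is fixed at half the most. Time passes only in rows, so rows that do not move let the fingers close. It gives the time, the measured TCP pose, the force and the opening at its end, in the units of the state.
- manip.state(): the state, without advancing time (a new reading comes with each control period).
- manip.grab_frame(name): name is "scene" or "top"; returns a dict with "img" (384x512x3 uint8, blue, green, red), "range_z" (384x512 float32, m along the optical axis (not along the pixel's ray), 0 where there is no reading), "camera_matrix" (3x3 intrinsics, pixels), "world_from_camera" (4x4, takes a point from camera to world coordinates). Camera axes: x right, y down, z forward; pixel columns grow to the right and rows downward; lengths in m; the calibration is good to about 2 mm. A picture is of the moment at which its call begins.
- manip.job_done(): hands the job in, once; it reports no verdict.
The state is a dict: "time": time; "joint_pos": joint angles; "joint_vel": joint speeds; "joint_efforts": joint torques, N m; "tool_pos": TCP position; "tool_rot": TCP orientation; "contact_force": force on the tool from outside, world axes, zero at the start; "ft_torque": the same for the moment, N m; "gripper_width": opening from 0.0 (shut) to 1.0 (fully open).
Only numpy, scipy, OpenCV 4.12 (cv2) and the standard library are available. Lean on these libraries where they do the work, as an engineer would, in place of code of your own. Each camera call takes 0.05 s, during which the arm holds its last target. There are 200 camera calls.

## Task

Take a photograph of the sitting ceramic cat: with a fingertip, push the camera's pan handle sideways until the lens points straight at the cat, so that the cat is in the middle of the picture, then press the shutter button fully down and let it come up again. Grip and lift nothing, do not touch the lens, take no picture while the camera points elsewhere, and leave the tripod's feet, the cat and everything else on the desk standing where they are.

Things in the scene. Friction and masses are not known exactly. Their poses are not given: they have to be found in the camera images.
- cat_center (a point): Centre of the white ceramic cat figurine that is to be photographed: a sitting cat with round head, two pointed ears and a curled tail, 117 mm tall, 68 mm wide at its base, loose, 0.22 kg. This point lies on its upright middle line 52 mm above its base (the base stands on the 3 mm card). It stands at the card's end near the robot or at its far end, the vase at the other end.
- card: White background card, 520 x 220 x 3 mm, lying flat on the desk at the robot's left, fixed, its long side along x; origin at the centre of its underside. The three white ceramics stand on it in a row along x: the mug in the middle, the cat and the vase about 165 mm to either side.
- pan (a joint): Pan angle of the camera on its tripod, rad, growing counter-clockwise seen from above; range -1.4 to 1.4. Camera, lens, handle and shutter turn together about an upright axis, against a steady friction of 0.25 N m (about 2 N at handle_grip), with a little damping; no spring-back, it stays where left. At the start the lens looks roughly towards the mug.
- pan_axis (a point): Point on the upright pan axis at the height of the handle, 86 mm above the desk. Its x axis is level and points the way the lens looks (seen from above), y to the camera's left, z up. The camera is tilted 0.24 rad nose-down; the tilt is locked.
- lens_front (a point): Centre of the front glass of the lens, a black barrel 70 mm in diameter and 78 mm long, on the camera's line of sight, 105 mm ahead of the pan axis and about 117 mm above the desk.
- lens: The lens barrel (same body, must not be touched). Its origin is on the pan axis, 72 mm above the desk; axes as pan_axis.
- handle_grip (a point): Where a finger pushes: middle of the rubber grip of the pan handle, on its centre line, 145 mm behind the pan axis, 86 mm above the desk. Pushing it away from the robot turns the lens towards the robot's side, and the reverse. x axis along the handle towards the pan axis, z up.
- pan_handle: The pan handle: a straight level bar sticking out backwards (to the robot's right) under the camera, opposite to the lens: a rod 9 mm thick, then from 90 to 205 mm behind the pan axis a round black rubber grip 21 mm thick (ribs 23 mm). Free space beside and below it. Body origin on the pan axis, 72 mm above the desk; axes as pan_axis.
- shutter (a joint): Travel of the shutter button, m: 0 up, 0.003 fully down (about 3 N, spring return; 0.8 N to start).
- shutter_top (a point): Centre of the top of the shutter button: round, steel, 16 mm across, 6 mm proud of its collar, on top of the hand grip at the camera's right, about 53 mm ahead and 46 mm to the right of the pan axis, 170 mm above the desk; it turns with the camera. It leans 0.24 rad nose-down; pressing straight down works. Camera body 122 x 34 x 68 mm; its viewfinder hump, 10 mm higher than the button, ends 28 mm beside the button's centre.
- foot0 (a point): Rubber foot of the tripod's front leg, under the lens. The tripod (with camera 2.2 kg) stands loose on three legs 120 degrees apart; each foot is 135 mm from the pan axis; this point is the foot's centre, 9 mm above the desk. The legs lie below 60 mm height.
- foot1 (a point): Foot of the tripod's rear left leg, as foot0.
- foot2 (a point): Foot of the tripod's rear right leg, as foot0.
- coffee_mug: White ceramic mug with handle, 72 mm in diameter, 85 mm tall, already photographed; origin at the centre of its underside. Leave it alone.
- vase: White ceramic vase with a narrow neck, 68 mm in diameter, 110 mm tall; origin at the centre of its underside. Leave it alone.
- lens_cap: Black lens cap lying on the desk near or under the pan handle, 66 mm in diameter, 9 mm thick; origin at the centre of its underside. Leave it alone.
- battery: Grey camera battery lying on the robot's side of the tripod, 52 x 38 x 21 mm; origin at the centre of its underside. Leave it alone.
- spare_lens: Spare lens standing upright beyond the tripod, black, 72 mm in diameter, 72 mm tall; origin at the centre of its underside. Leave it alone.
- biscuit_box: Cardboard biscuit box lying flat on the left of the card, 205 x 75 x 45 mm; origin at the centre of its underside. Leave it alone.
- tea_glass: Tall amber tea glass with a handle on the left of the card, 86 mm in diameter, 145 mm tall; origin at the centre of its underside. Leave it alone.
- lens_brush: Lens brush lying on the desk at the robot's right, 160 mm long; origin at its underside. Leave it alone.
Things that resemble listed ones, but are neither listed nor needed, are in the scene too. Leave any black or brown look-alike of the part that bears cat_center alone.

How it is judged:
On the way, in this order (a step that is already met when the one before it is completed fails the run):
1. the pan handle is being pushed round by a finger (contact force between the fingers and pan_handle above 0.3 N and (velocity of joint pan above 0.02 rad/s or velocity of joint pan below -0.02 rad/s)), for 0.1 s.
2. the camera stands still and points at the cat (y of cat_center in the frame of pan_axis between -0.02 and 0.02 m and x of cat_center in the frame of pan_axis above 0.1 m and velocity of joint pan between -0.02 and 0.02 rad/s), for 0.3 s.
3. the shutter is pressed down with the camera on the cat (y of cat_center in the frame of pan_axis between -0.02 and 0.02 m and x of cat_center in the frame of pan_axis above 0.1 m and value of joint shutter above 0.002 m), for 0.05 s.
At the end, for the whole second after the job is handed in: Camera's line of sight, seen from above, within 20 mm of the cat's middle; shutter was pressed 2 mm or more of its 3 mm while so aimed and is up again (under 1 mm); tripod feet within 20 mm, cat 10 mm, bystanders 15 mm of where they stood, all at rest (all of step 2 and value of joint shutter below 0.001 m and distance of each of foot0, foot1, foot2 from where it was at the start of the episode below 0.02 m and distance of cat_center from where it was at the start of the episode below 0.01 m and distance of each of coffee_mug, vase, lens_cap, battery, spare_lens, biscuit_box, tea_glass, lens_brush from where it was at the start of the episode below 0.015 m); the robot touches nothing.
It fails at once if the lens is touched (contact force between any of the fingers, the arm and lens above 0.5 N).
It fails at once if the pan handle is gripped or shoved hard (more than 18 N on it) (contact force between the fingers and pan_handle above 18 N).
It fails at once if a picture is taken while the camera does not point at the cat (more than 20 mm beside its middle) (value of joint shutter above 0.002 m and not (y of cat_center in the frame of pan_axis between -0.02 and 0.02 m and x of cat_center in the frame of pan_axis above 0.1 m)).
It fails at once if the tripod is shifted, turned, tipped or lifted by more than 20 mm at a foot (distance of any of foot0, foot1, foot2 from where it was at the start of the episode above 0.02 m).
It fails at once if the cat is moved by more than 10 mm or a bystander by more than 15 mm (distance of cat_center from where it was at the start of the episode above 0.01 m or distance of any of coffee_mug, vase, lens_cap, battery, spare_lens, biscuit_box, tea_glass, lens_brush from where it was at the start of the episode above 0.015 m).
It also fails if it takes over 48 s, if anything falls off the work surface, if the arm or the gripper's body presses on something with over 40 N, if the wrist force passes 120 N, or if a joint passes its speed limit or range.

## Working session

There is one attempt and no reset: what is moved stays moved. The work goes in short steps, Python scripts to look and compute and a tool call to move; the robot and the scene stay as the last step left them, time stands still between calls to the robot, and variables do not carry over. Pictures are saved under pics/ and viewed, about 8 in all and at most 12, crops included, and the job is handed in when it is done.

Besides the shell and the picture viewer there is one more tool, called as name(argument=value, ...), one argument or row to a line, values as JSON. drive_tool: Moves the arm, as the interface text tells. Its arguments: {"type":"object","properties":{"motion":{"type":"array","items":{"type":"array"}}},"required":["motion"]}

```bash
ls; mkdir -p pics
cat > h.py <<'E'
from plant import manip
import numpy as np, cv2, pickle
def grab(n,tag):
    f=manip.grab_frame(n); pickle.dump(f,open(f'pics/{tag}.pkl','wb')); cv2.imwrite(f'pics/{tag}.png',f['img']); return f
def load(tag): return pickle.load(open(f'pics/{tag}.pkl','rb'))
def cloud(f):
    z=f['range_z']; K=f['camera_matrix']; v,u=np.mgrid[:z.shape[0],:z.shape[1]]
    P=np.stack([(u-K[0,2])*z/K[0,0],(v-K[1,2])*z/K[1,1],z,np.ones_like(z)],-1)@f['world_from_camera'].T
    P=P[...,:3]; P[z<=0]=np.nan; return P
E
python3 - <<'E'
from h import *
for n in('scene','top'):
    f=grab(n,n+'0'); print(n,f['world_from_camera'].round(3).tolist())
a=np.vstack([cv2.resize(load(n+'0')['img'],(400,300)) for n in('scene','top')])
s=manip.state();print(s, manip.pinch_z)
E
```

```text
pics
scene [[-0.87, 0.355, -0.343, 1.009], [0.493, 0.644, -0.584, 0.739], [0.014, -0.678, -0.735, 1.076], [0.0, 0.0, 0.0, 1.0]]
top [[0.024, -0.996, 0.089, 0.497], [-1.0, -0.024, -0.002, 0.03], [0.004, -0.089, -0.996, 1.202], [0.0, 0.0, 0.0, 1.0]]
{'time': 0.1, 'joint_pos': array([-1.31701482e+00,  5.32993251e-02,  1.61418560e+00,  2.23521130e-05,
        1.47602499e+00, -1.19009580e-01]), 'joint_vel': array([-0.00064657, -0.0027186 , -0.00517645,  0.00145122,  0.0009573 ,
        0.00308567]), 'joint_efforts': array([ 3.97815602e-04, -3.94908679e+01, -3.71360779e+01, -1.34661018e-04,
        3.94651172e-03,  2.19074968e-05]), 'tool_pos': array([ 0.2274886 , -0.58150377,  0.23016344]), 'tool_rot': array([ 0.58444952, -0.58354577,  0.39918602, -0.39817537]), 'contact_force': array([ 0.0469513 , -0.48782619, -0.01389838]), 'ft_torque': array([ 0.00484585,  0.02047686, -0.03436501]), 'gripper_width': 1.0005933731533112} -0.0187
```

View pics/scene0.png

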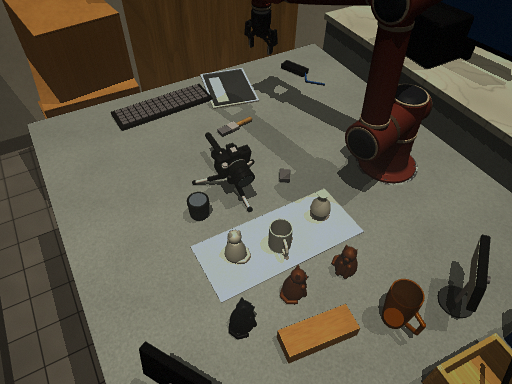

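View pics/top0.png

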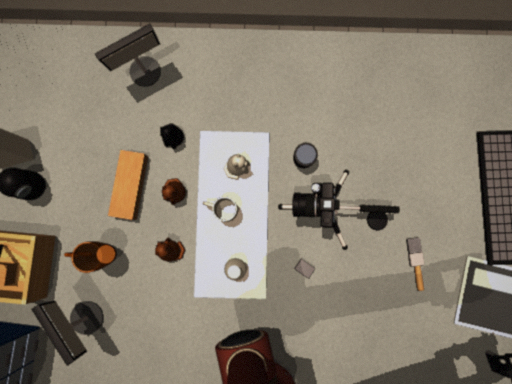

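Scene view: the white candidates on the card are (235,246), far end, cat-like; (280,236), the mug; and (320,207), near end, vase-like. The look-alikes off the card are black (242,318) and brown (294,285) and (346,262). In the top view the cat seems to be at (238,165) and the vase at (236,270). The tripod is at about (328,205), with its handle running to (398,210). I'll check this in one close crop.

Run:
```python
from h import *
a=load('scene0')['img'][120:280,175:345]; b=load('top0')['img'][140:260,190:410]
a=cv2.resize(a,(0,0),fx=2.0,fy=2.0,interpolation=3); b=cv2.resize(b,(0,0),fx=3.5,fy=3.5,interpolation=3)
c=np.zeros((600,770,3),np.uint8)
a=cv2.resize(load('scene0')['img'][190:275,190:345],(0,0),fx=2,fy=2,interpolation=3)
c[:170,:310]=a; c[175:595,:]=b
cv2.imwrite('pics/crop0.png',c)
P=cloud(load('top0'))
for n,(u,v) in dict(cat=(238,165),vase=(236,270),mug=(228,210),lens=(305,204),btn=(316,188),hump=(326,200),h1=(360,208),h2=(375,209),h3=(395,210)).items(): print(n,P[v,u].round(3))
# cat base region cloud
for t in('top0','scene0'):
    Q=cloud(load(t)).reshape(-1,3); 
    m=(abs(Q[:,0]-P[165,238,0])<.07)&(abs(Q[:,1]-P[165,238,1])<.07)
    for lo,hi in((.012,.03),(.03,.055),(.055,.08),(.08,.1),(.1,.13)):
        q=Q[m&(Q[:,2]>lo)&(Q[:,2]<hi)]
        if len(q): print(t,lo,len(q),q.min(0).round(3),q.max(0).round(3),((q.min(0)+q.max(0))/2).round(3))
Q=P.reshape(-1,3); m=(Q[:,1]<-.15)&(Q[:,1]>-.40)&(Q[:,2]>.07)&(Q[:,2]<.11)&(abs(Q[:,0]-.49)<.12)
q=Q[m]; q=q[q[:,1]<-.24]
print(len(q)); c=np.polyfit(q[:,1],q[:,0],1); print('handle fit x=a*y+b',c, q.min(0),q.max(0))
```

```text
cat [0.684 0.084 0.104]
vase [0.385 0.081 0.115]
mug [0.557 0.116 0.009]
lens [ 0.571 -0.105  0.156]
btn [ 0.615 -0.132  0.171]
hump [ 0.581 -0.156  0.189]
h1 [ 0.568 -0.273  0.095]
h2 [ 0.566 -0.314  0.101]
h3 [ 0.565 -0.374  0.096]
top0 0.012 111 [0.657 0.023 0.012] [0.746 0.132 0.03 ] [0.701 0.078 0.021]
top0 0.03 107 [0.667 0.054 0.03 ] [0.728 0.121 0.055] [0.697 0.087 0.043]
top0 0.055 73 [0.676 0.059 0.055] [0.722 0.114 0.078] [0.699 0.086 0.066]
top0 0.08 40 [0.677 0.058 0.086] [0.714 0.105 0.1  ] [0.696 0.082 0.093]
top0 0.1 129 [0.678 0.067 0.1  ] [0.714 0.102 0.123] [0.696 0.084 0.112]
scene0 0.012 133 [0.658 0.085 0.012] [0.733 0.135 0.03 ] [0.695 0.11  0.021]
scene0 0.03 152 [0.67  0.066 0.03 ] [0.73  0.123 0.055] [0.7   0.094 0.043]
scene0 0.055 140 [0.676 0.063 0.055] [0.726 0.118 0.08 ] [0.701 0.091 0.067]
scene0 0.08 59 [0.677 0.075 0.082] [0.718 0.107 0.1  ] [0.698 0.091 0.091]
scene0 0.1 102 [0.681 0.069 0.1  ] [0.717 0.106 0.121] [0.699 0.088 0.111]
330
handle fit x=a*y+b [0.02084162 0.57475929] [ 0.55610118 -0.38612927  0.0812472 ] [ 0.58031627 -0.24011903  0.10207655]
```

View pics/crop0.png

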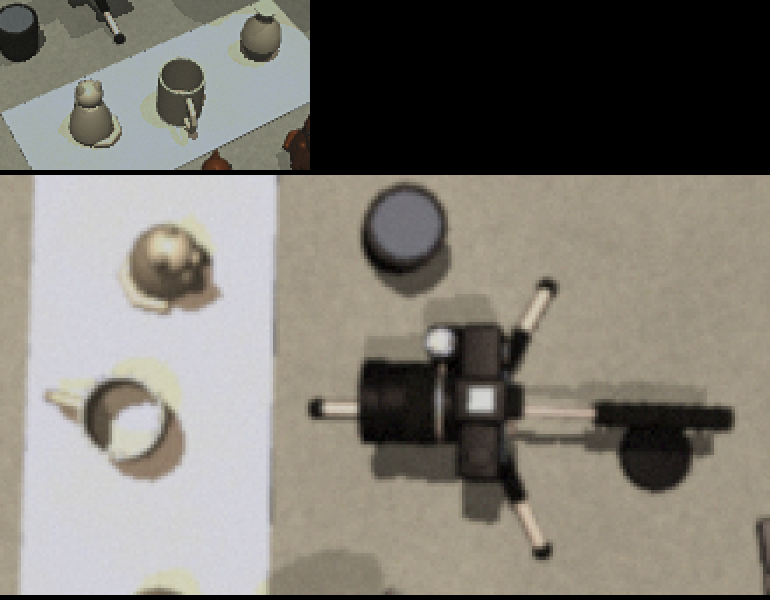

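```bash
cat >> h.py <<'E'
from scipy.spatial.transform import Rotation as Ro
def R(): return Ro.from_quat(np.roll(manip.state()['tool_rot'],-1)).as_matrix()
def togo(p):
    s=manip.state(); return (R().T@(np.array(p)-s['tool_pos'])/.025).round(2)
def ray(f,u,v,z):
    K=f['camera_matrix'];T=f['world_from_camera']
    d=T[:3,:3]@np.array([(u-K[0,2])/K[0,0],(v-K[1,2])/K[1,1],1]);o=T[:3,3]
    return o+d*(z-o[2])/d[2]
E
python3 - <<'E'
from h import *
f=load('top0')
F=[ray(f,*p,.016) for p in((345.7,171.7),(344.6,247.4),(280.3,206.6))]
print(np.round(F,3),np.mean(F,0).round(3),[np.linalg.norm(x-np.mean(F,0)).round(3) for x in F])
b=ray(f,190+440/3.5,140+(341-175)/3.5,.170);print('btn',b)
print('h end',ray(f,190+733/3.5,140+(418-175)/3.5,.09))
print(R().round(3), togo((.62,-.327,.23)))
E
```

```text
[[ 0.686 -0.249  0.016]
 [ 0.451 -0.247  0.016]
 [ 0.571 -0.047  0.016]] [ 0.569 -0.181  0.016] [np.float64(0.135), np.float64(0.136), np.float64(0.134)]
btn [ 0.61622716 -0.13178092  0.17      ]
h end [ 0.56696203 -0.38865817  0.09      ]
[[ 0.364 -0.     0.931]
 [-0.931  0.002  0.364]
 [-0.002 -1.     0.   ]] [-3.76  0.02 18.33]
```

drive_tool(
  motion=[
    [[0, 0, 0], [0, 0.86, 0], 1],
    [[0, 0, 0], [0, 0.86, 0], 1],
    [[0, 0, 0], [0, 0.86, 0], 1],
    [[0, 0, 0], [0, 0.86, 0], 1],
    [[0, 0, 0], [0, 0.86, 0], 1],
    [[-0.6, 0, 0.9], [0, 0, 0], 1],
    [[-0.6, 0, 0.9], [0, 0, 0], 1],
    [[-0.6, 0, 0.9], [0, 0, 0], 1],
    [[-0.6, 0, 0.9], [0, 0, 0], 1],
    [[-0.6, 0, 0.9], [0, 0, 0], 1],
    [[-0.6, 0, 0.9], [0, 0, 0], 1],
    [[-0.6, 0, 0.9], [0, 0, 0], 1],
  ],
)

```text
time: 1.3
tool_pos: [0.3861, -0.4764, 0.2307]
tool_rot: [0.499, -0.499, 0.501, -0.5]
contact_force: [0.6, 0.3, -0.1]
gripper_width: -0.001
```

drive_tool(
  motion=[
    [[-0.6, 0, 0.9], [0, 0, 0], 1],
    [[-0.6, 0, 0.9], [0, 0, 0], 1],
    [[-0.6, 0, 0.9], [0, 0, 0], 1],
    [[-0.6, 0, 0.9], [0, 0, 0], 1],
    [[-0.6, 0, 0.9], [0, 0, 0], 1],
    [[-0.6, 0, 0.9], [0, 0, 0], 1],
    [[-0.6, 0, 0.9], [0, 0, 0], 1],
    [[-0.6, 0, 0.9], [0, 0, 0], 1],
    [[0, 0, 0], [0, 0, 0], 1],
    [[0, 0, 0], [0, 0, 0], 1],
  ],
)

```text
time: 2.3
tool_pos: [0.5656, -0.3575, 0.2305]
tool_rot: [0.499, -0.5, 0.501, -0.5]
contact_force: [-0.4, -0.2, 0.5]
gripper_width: -0.002
```

Run:
```python
from h import *
print(manip.state()['tool_pos'],manip.state()['gripper_width'],R().round(3),togo((.612,-.326,.077)))
```

```text
[ 0.56555112 -0.35749187  0.23054537] -0.0018426517583026703 [[-0.001 -0.001  1.   ]
 [-1.     0.    -0.001]
 [-0.    -1.    -0.001]] [-1.26  6.14  1.86]
```

drive_tool(
  motion=[
    [[-0.6, 0, 0.9], [0, 0, 0], 1],
    [[-0.6, 0, 0.9], [0, 0, 0], 1],
    [[0, 0.9, 0], [0, 0, 0], 1],
    [[0, 0.9, 0], [0, 0, 0], 1],
    [[0, 0.9, 0], [0, 0, 0], 1],
    [[0, 0.9, 0], [0, 0, 0], 1],
    [[0, 0.9, 0], [0, 0, 0], 1],
    [[0, 0.9, 0], [0, 0, 0], 1],
    [[0, 0.8, 0], [0, 0, 0], 1],
    [[0, 0.2, 0], [0, 0, 0], 1],
    [[0, 0, 0], [0, 0, 0], 1],
  ],
)

```text
time: 3.4
tool_pos: [0.6094, -0.3283, 0.0702]
tool_rot: [0.499, -0.499, 0.502, -0.5]
contact_force: [-0.2, 0.5, 0.5]
gripper_width: 0.003
```

Run:
```python
from h import *
f=grab('scene','scene1')
c=cv2.resize(f['img'][100:230,160:310],(0,0),fx=4,fy=4,interpolation=3); cv2.imwrite('pics/crop1.png',c)
print(manip.state()['tool_pos'])
```

```text
[ 0.61036067 -0.32866281  0.07165239]
```

View pics/crop1.png

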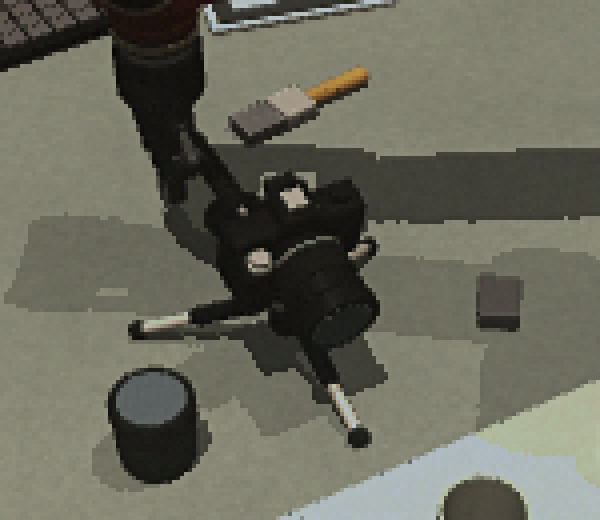

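The finger (crop px (175,195)) hangs just beyond the handle and touches nothing. Next I push it slowly toward the robot.

drive_tool(
  motion=[
    [[0, 0, -0.5], [0, 0, 0], 1],
    [[0, 0, -0.2], [0, 0, 0], 1],
    [[0, 0, -0.2], [0, 0, 0], 1],
    [[0, 0, -0.2], [0, 0, 0], 1],
    [[0, 0, -0.2], [0, 0, 0], 1],
    [[0, 0, -0.2], [0, 0, 0], 1],
    [[0, 0, -0.2], [0, 0, 0], 1],
    [[0, 0, -0.2], [0, 0, 0], 1],
    [[0, 0, -0.2], [0, 0, 0], 1],
    [[0, 0, -0.2], [0, 0, 0], 1],
    [[0, 0, -0.1], [0, 0, 0], 1],
    [[0, 0, 0], [0, 0, 0], 1],
  ],
)

```text
time: 4.65
tool_pos: [0.5499, -0.3277, 0.0708]
tool_rot: [0.499, -0.5, 0.501, -0.5]
contact_force: [0.8, -0.3, 0.0]
gripper_width: -0.0
```

```bash
cat >> h.py <<'E'
def aim(tag):
    # button (fine) + handle/lens pixels to be read by eye; depth-based handle fit here
    f=grab('top',tag); P=cloud(f); Q=P.reshape(-1,3)
    f0=load('top0'); 
    c=cv2.resize(f['img'][130:260,230:410],(0,0),fx=4,fy=4,interpolation=3); cv2.imwrite(f'pics/{tag}c.png',c)
    print(manip.state()['tool_pos'],manip.state()['contact_force'])
E
python3 -c "
from h import *
aim('top1')"
```

```text
[ 0.5499636  -0.32770291  0.07078197] [-1.05644952  0.15087417  0.60563964]
```

View pics/top1c.png

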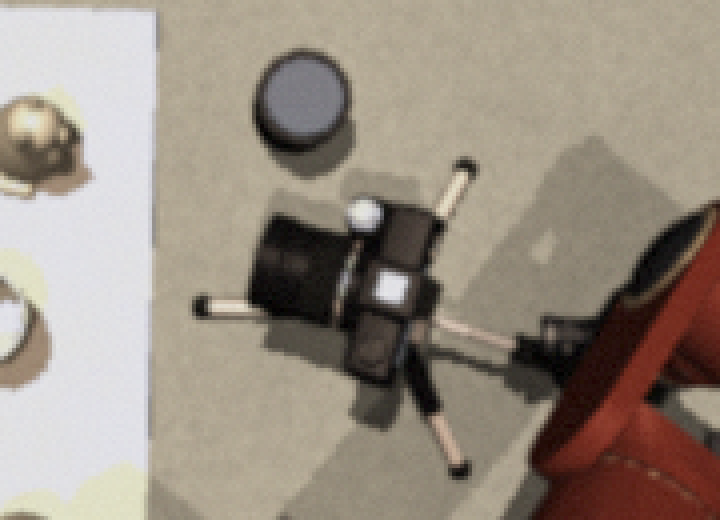

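The camera turned as meant. The button is at crop (365,216), and the feet at (200,306), (465,168) and (459,470) haven't visibly moved.

Run:
```python
from h import *
f=load('top1'); A=np.array([.569,-.181])
def yaw(b,off): d=b[:2]-A; return np.degrees(np.arctan2(d[0],d[1]))-off
print('btn',yaw(ray(f,230+365/4,130+216/4,.17),41))
for p in((435,315),(515,343)): print('rod',yaw(ray(f,230+p[0]/4,130+p[1]/4,.088),0)+180)
print('hump',ray(f,230+391/4,130+287/4,.188))
# lens front edge mid at height: barrel end corners (272,213),(252,303)
print('lens',yaw(ray(f,230+258/4,130+258/4,.14),0))
print('need',np.degrees(np.arctan2(.699-A[0],.088-A[1])))
```

```text
btn 17.95546197903011
rod 7.596309041540991
rod 14.481781411938783
hump [ 0.57666334 -0.16131417  0.188     ]
lens 15.884857402990194
need 25.793148755702116
```

drive_tool(
  motion=[
    [[0, 0, -0.14], [0, 0, 0], 1],
    [[0, 0, -0.14], [0, 0, 0], 1],
    [[0, 0, -0.14], [0, 0, 0], 1],
    [[0, 0, -0.14], [0, 0, 0], 1],
    [[0, 0, -0.14], [0, 0, 0], 1],
    [[0, 0, -0.12], [0, 0, 0], 1],
    [[0, 0, -0.08], [0, 0, 0], 1],
    [[0, 0, 0], [0, 0, 0], 1],
  ],
)

```text
time: 5.5
tool_pos: [0.5278, -0.3279, 0.0713]
tool_rot: [0.499, -0.5, 0.501, -0.501]
contact_force: [1.2, -0.0, 0.3]
gripper_width: -0.003
```

```bash
python3 -c "
from h import *
aim('top2')
f=load('top2');c=cv2.resize(f['img'][150:240,260:360],(0,0),fx=6,fy=6,interpolation=3); cv2.imwrite('pics/top2d.png',c)"
```

```text
[ 0.52785773 -0.32791818  0.07129324] [ 0.78087332 -0.55476706  1.10294003]
```

View pics/top2d.png

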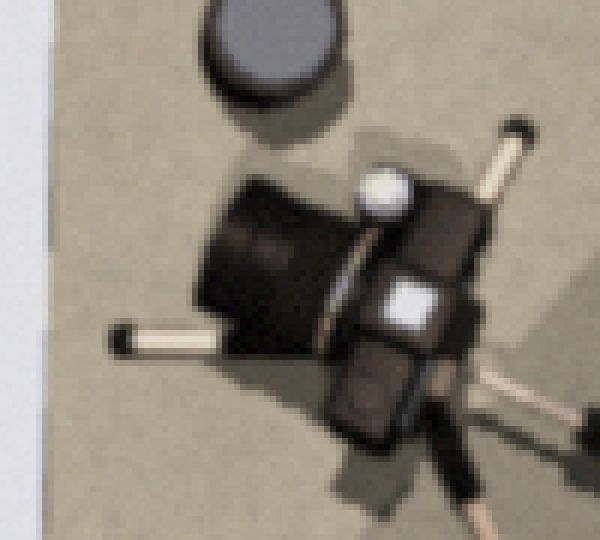

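Run:
```python
from h import *
f=load('top2'); A=np.array([.569,-.181])
def yaw(b): d=b[:2]-A; return np.degrees(np.arctan2(d[0],d[1]))
p=lambda u,v:(260+u/6,150+v/6)
print('btn',yaw(ray(f,*p(385,193),.17))-41)
print('lens start',yaw(ray(f,190+362/3.5,140+(401-175)/3.5,.14)),'now',yaw(ray(f,*p(227,242),.14)))
print('hump start',yaw(ray(f,190+480/3.5,140+(400-175)/3.5,.188)),'now',ray(f,*p(410,303),.188))
F=[ray(f,*q,.016) for q in(p(518,130),p(122,340))];print(np.round(F,3))
P=cloud(f); Q=P.reshape(-1,3)
for z0 in (.13,):
    m=(Q[:,2]>.125)&(Q[:,2]<.168)&(abs(Q[:,0]-.61)<.08)&(Q[:,1]>-.15)&(Q[:,1]<-.03)
    q=Q[m][:,:2]; c=q.mean(0); w,V=np.linalg.eigh(np.cov(q.T)); print(len(q),c,w,V, yaw(c))
# camera-top rectangle via minAreaRect
m=((P[...,2]>.155)&(P[...,0]>.48)&(P[...,0]<.68)&(P[...,1]>-.22)&(P[...,1]<-.10)); 
print(cv2.minAreaRect(P[m][:,:2].astype(np.float32)))
```

```text
btn 25.98691774736207
lens start 0.6771045784915599 now 23.66344635606533
hump start 2.358421547315628 now [ 0.58003085 -0.16284081  0.188     ]
[[ 0.686 -0.251  0.016]
 [ 0.571 -0.047  0.016]]
653 [ 0.59793426 -0.11292456] [0.00035888 0.00049861] [[ 0.59369361 -0.80469118]
 [-0.80469118 -0.59369361]] 23.02706354399347
((0.5586902499198914, -0.15832167863845825), (0.17093931138515472, 0.10281223803758621), 7.087070941925049)
```

The estimate is about 24.2° against the 25.6° needed, so I push another 4 mm, then back off and lift.

drive_tool(
  motion=[
    [[0, 0, -0.08], [0, 0, 0], 1],
    [[0, 0, -0.08], [0, 0, 0], 1],
    [[0, 0, 0], [0, 0, 0], 1],
    [[0, 0, 0], [0, 0, 0], 1],
    [[0, 0, 0.3], [0, 0, 0], 1],
    [[0, 0, 0.6], [0, 0, 0], 1],
    [[0, -0.9, 0], [0, 0, 0], 1],
    [[0, -0.9, 0], [0, 0, 0], 1],
    [[0, -0.9, 0], [0, 0, 0], 1],
    [[0, -0.9, 0], [0, 0, 0], 1],
    [[0, -0.9, 0], [0, 0, 0], 1],
    [[0, -0.9, 0], [0, 0, 0], 1],
  ],
)

```text
time: 6.75
tool_pos: [0.5467, -0.3277, 0.2068]
tool_rot: [0.499, -0.5, 0.501, -0.5]
contact_force: [0.0, 0.0, -0.1]
gripper_width: -0.001
```

drive_tool(
  motion=[
    [[0, -0.3, 0], [0, 0, 0], 1],
    [[0.9, 0, 0], [0, 0, 0], 1],
    [[0.9, 0, 0], [0, 0, 0], 1],
    [[0.9, 0, 0], [0, 0, 0], 1],
    [[0.9, 0, 0], [0, 0, 0], 1],
    [[0.9, 0, 0], [0, 0, 0], 1],
    [[0, 0, 0], [0, 0, 0], 1],
  ],
)

```text
time: 7.45
tool_pos: [0.545, -0.4433, 0.2111]
tool_rot: [0.498, -0.499, 0.502, -0.5]
contact_force: [-0.8, -0.0, -0.6]
gripper_width: 0.006
```

```bash
python3 -c "
from h import *
aim('top3')
f=load('top3');c=cv2.resize(f['img'][140:240,225:405],(0,0),fx=4.4,fy=4.4,interpolation=3); cv2.imwrite('pics/top3d.png',c)"
```

```text
[ 0.54539394 -0.44173422  0.21131626] [ 0.50634187 -0.1714941  -0.19552723]
```

View pics/top3d.png

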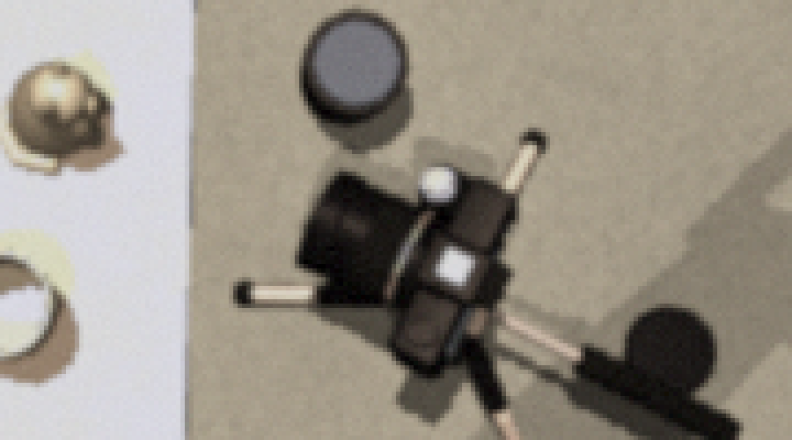

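Run:
```python
from h import *
A=np.array([.569,-.181])
for t in('top0','top3'):
    f=load(t); Q=cloud(f).reshape(-1,3)
    m=(Q[:,2]>.085)&(Q[:,2]<.112)&(Q[:,1]<-.255)&(Q[:,1]>-.40)&(abs(Q[:,0]-.53)<.09)
    q=Q[m][:,:2].astype(np.float32); vx,vy,x0,y0=cv2.fitLine(q,cv2.DIST_HUBER,0,.01,.01).ravel()
    d=np.array([vx,vy])*np.sign(vy); c=np.array([.699,.088])
    n=np.array([-d[1],d[0]])
    print(t,len(q),'yaw',np.degrees(np.arctan2(d[0],d[1])),'offset of axis from line',n@(A-[x0,y0]),'cat y from axis',n@(c-A),'from handle line',n@(c-[x0,y0]))
f=load('top3');p=(225+438/4.4,140+185/4.4)
b=ray(f,*p,.17);print('btn',b,cloud(f)[int(p[1]+.5),int(p[0]+.5)])
th=np.radians(25.6);d=np.array([np.sin(th),np.cos(th)]);r=np.array([d[1],-d[0]]);print('model btn',A+.053*d+.046*r)
print('togo',togo((*b[:2],.20)))
```

```text
top0 312 yaw 0.89916456 offset of axis from line 0.0011425594610926682 cat y from axis -0.125762644642964 from handle line -0.12462008518187134
top3 307 yaw 25.732449 offset of axis from line 0.0009299613096647938 cat y from axis -0.00031651899218558543 from handle line 0.0006134423174792014
btn [ 0.63151631 -0.15562447  0.17      ] [ 0.63148436 -0.15659862  0.17143207]
model btn [ 0.63338484 -0.15307882]
togo [-11.46   0.47   3.39]
```

Aim confirmed: the line of sight passes within about 1 mm of the cat's middle. The button is at crop (438,185), about (0.632,−0.155). Next I move the finger above it.

drive_tool(
  motion=[
    [[-0.2, -0.3, 0.9], [0, 0, 0], 1],
    [[-0.9, -0.3, 0.9], [0, 0, 0], 1],
    [[-0.95, 0, 0.9], [0, 0, 0], 1],
    [[-0.95, 0, 0.85], [0, 0, 0], 1],
    [[-0.95, 0, 0], [0, 0, 0], 1],
    [[-0.95, 0, 0], [0, 0, 0], 1],
    [[-0.95, 0, 0], [0, 0, 0], 1],
    [[-0.95, 0, 0], [0, 0, 0], 1],
    [[-0.95, 0, 0], [0, 0, 0], 1],
    [[-0.95, 0, 0], [0, 0, 0], 1],
    [[-0.95, 0, 0], [0, 0, 0], 1],
    [[-0.95, 0, 0], [0, 0, 0], 1],
  ],
)

```text
time: 8.7
tool_pos: [0.6354, -0.1738, 0.2289]
tool_rot: [-0.499, 0.499, -0.501, 0.501]
contact_force: [0.4, -0.4, 0.5]
gripper_width: -0.003
```

drive_tool(
  motion=[
    [[-0.95, 0, 0], [0, 0, 0], 1],
    [[0, 0, 0], [0, 0, 0], 1],
    [[0, 0, 0], [0, 0, 0], 1],
    [[0, 0, 0], [0, 0, 0], 1],
  ],
)

```text
time: 9.1
tool_pos: [0.6357, -0.1523, 0.2289]
tool_rot: [-0.499, 0.499, -0.501, 0.501]
contact_force: [0.2, 0.4, -1.0]
gripper_width: -0.002
```

Run:
```python
from h import *
print(manip.state()['tool_pos'],R().round(3),togo((.634,-.151,.19)))
```

```text
[ 0.63573669 -0.1523051   0.22885779] [[-0.003  0.     1.   ]
 [-1.    -0.    -0.003]
 [ 0.    -1.     0.   ]] [-0.05  1.55 -0.07]
```

drive_tool(
  motion=[
    [[0, 0.8, -0.07], [0, 0, 0], 1],
    [[0, 0.6, 0], [0, 0, 0], 1],
    [[0, 0.3, 0], [0, 0, 0], 1],
    [[0, 0.2, 0], [0, 0, 0], 1],
    [[0, 0, 0], [0, 0, 0], 1],
    [[0, 0, 0], [0, 0, 0], 1],
  ],
)

```text
time: 9.7
tool_pos: [0.6345, -0.152, 0.1818]
tool_rot: [-0.499, 0.499, -0.5, 0.501]
contact_force: [-0.7, 0.5, 0.9]
gripper_width: -0.0
```

drive_tool(
  motion=[
    [[0, 0.08, 0], [0, 0, 0], 1],
    [[0, 0.08, 0], [0, 0, 0], 1],
    [[0, 0.08, 0], [0, 0, 0], 1],
    [[0, 0, 0], [0, 0, 0], 1],
    [[0, 0, 0], [0, 0, 0], 1],
  ],
)

```text
time: 10.2
tool_pos: [0.6342, -0.1518, 0.1752]
tool_rot: [0.499, -0.499, 0.501, -0.501]
contact_force: [0.3, -0.5, -0.4]
gripper_width: 0.002
```

drive_tool(
  motion=[
    [[0, 0.06, 0], [0, 0, 0], 1],
    [[0, 0.06, 0], [0, 0, 0], 1],
    [[0, 0, 0], [0, 0, 0], 1],
  ],
)

```text
time: 10.5
tool_pos: [0.634, -0.1517, 0.1719]
tool_rot: [0.499, -0.499, 0.501, -0.5]
contact_force: [-0.3, 0.2, -0.2]
gripper_width: 0.006
```

drive_tool(
  motion=[
    [[0, 0.06, 0], [0, 0, 0], 1],
    [[0, 0, 0], [0, 0, 0], 1],
  ],
)

```text
time: 10.7
tool_pos: [0.6343, -0.1518, 0.1708]
tool_rot: [-0.499, 0.499, -0.501, 0.501]
contact_force: [0.6, 0.0, 1.2]
gripper_width: 0.003
```

drive_tool(
  motion=[
    [[0, 0.04, 0], [0, 0, 0], 1],
    [[0, 0, 0], [0, 0, 0], 1],
    [[0, 0, 0], [0, 0, 0], 1],
  ],
)

```text
time: 11.0
tool_pos: [0.6343, -0.1519, 0.1701]
tool_rot: [-0.499, 0.499, -0.5, 0.501]
contact_force: [-0.8, -0.7, 1.5]
gripper_width: -0.003
```

Contact has begun at z of about 0.171. I'll go on down in 1 mm steps until the force shows the end stop (over 3 N).

drive_tool(
  motion=[
    [[0, 0.04, 0], [0, 0, 0], 1],
    [[0, 0, 0], [0, 0, 0], 1],
  ],
)

```text
time: 11.2
tool_pos: [0.6342, -0.1521, 0.169]
tool_rot: [-0.499, 0.499, -0.5, 0.501]
contact_force: [-0.4, -1.6, 3.0]
gripper_width: 0.001
```

drive_tool(
  motion=[
    [[0, 0.04, 0], [0, 0, 0], 1],
    [[0, 0, 0], [0, 0, 0], 1],
  ],
)

```text
time: 11.4
tool_pos: [0.6342, -0.1522, 0.168]
tool_rot: [-0.499, 0.499, -0.5, 0.501]
contact_force: [-1.4, -0.9, 3.1]
gripper_width: 0.003
```

drive_tool(
  motion=[
    [[0, 0.04, 0], [0, 0, 0], 1],
    [[0, 0, 0], [0, 0, 0], 1],
  ],
)

```text
time: 11.6
tool_pos: [0.6344, -0.1521, 0.1676]
tool_rot: [-0.499, 0.499, -0.5, 0.501]
contact_force: [-2.0, -2.0, 5.1]
gripper_width: -0.001
```

drive_tool(
  motion=[
    [[0, 0.03, 0], [0, 0, 0], 1],
    [[0, 0, 0], [0, 0, 0], 1],
    [[0, 0, 0], [0, 0, 0], 1],
  ],
)

```text
time: 11.9
tool_pos: [0.6345, -0.1522, 0.1674]
tool_rot: [-0.499, 0.499, -0.5, 0.501]
contact_force: [-2.6, -1.8, 7.4]
gripper_width: 0.004
```

The force is climbing steeply with almost no further travel (7.4 N), so the button is fully down. I release it and move clear.

drive_tool(
  motion=[
    [[0, -0.2, 0], [0, 0, 0], 1],
    [[0, -0.4, 0], [0, 0, 0], 1],
    [[0, -0.9, 0], [0, 0, 0], 1],
    [[0, -0.9, 0], [0, 0, 0], 1],
    [[0, -0.4, 0], [0, 0, 0], 1],
    [[0.9, 0, 0], [0, 0, 0], 1],
    [[0.9, 0, 0], [0, 0, 0], 1],
    [[0.9, 0, 0], [0, 0, 0], 1],
    [[0.9, 0, 0], [0, 0, 0], 1],
    [[0.9, 0, 0], [0, 0, 0], 1],
    [[0.9, 0, 0], [0, 0, 0], 1],
    [[0.9, 0, 0], [0, 0, 0], 1],
  ],
)

```text
time: 13.1
tool_pos: [0.6337, -0.3107, 0.2357]
tool_rot: [0.499, -0.499, 0.501, -0.5]
contact_force: [0.8, 0.4, -0.7]
gripper_width: 0.0
```

drive_tool(
  motion=[
    [[0.9, 0, 0], [0, 0, 0], 1],
    [[0.9, 0, 0], [0, 0, 0], 1],
    [[0.9, 0, 0], [0, 0, 0], 1],
    [[0.9, 0, 0], [0, 0, 0], 1],
    [[0.9, 0, 0], [0, 0, 0], 1],
    [[0, 0, 0], [0, 0, 0], 1],
    [[0, 0, 0], [0, 0, 0], 1],
    [[0, 0, 0], [0, 0, 0], 1],
  ],
)

```text
time: 13.9
tool_pos: [0.6337, -0.4214, 0.236]
tool_rot: [0.5, -0.499, 0.501, -0.5]
contact_force: [-1.1, -0.3, 0.6]
gripper_width: 0.002
```

Run:
```python
from h import *
A=np.array([.569,-.181]); grab('scene','scene4')
f=grab('top','top4'); g=load('top3')
for t in('top3','top4'):
    Q=cloud(load(t)).reshape(-1,3)
    m=(Q[:,2]>.085)&(Q[:,2]<.112)&(Q[:,1]<-.255)&(Q[:,1]>-.40)&(abs(Q[:,0]-.53)<.09)
    vx,vy,x0,y0=cv2.fitLine(Q[m][:,:2].astype(np.float32),cv2.DIST_HUBER,0,.01,.01).ravel()
    d=np.array([vx,vy])*np.sign(vy); n=np.array([-d[1],d[0]])
    print(t,m.sum(),np.degrees(np.arctan2(d[0],d[1])),n@([.699,.088]-A),n@(A-[x0,y0]))
a,b=load('top3'),load('top4')
P=[cloud(x)[181:184,323:326,2].max() for x in(a,b)];print('btn z',P)
c=np.hstack([cv2.resize(x['img'][120:300,190:420],(390,305)) for x in(load('top0'),b)])
cv2.imwrite('pics/cmp4.png',c); print(manip.state()['tool_pos'])
```

```text
top3 307 25.732449 -0.00031651899218558543 0.0009299613096647938
top4 309 26.025217 0.0012101096808910389 0.0017253625415696514
btn z [np.float64(0.1746644656932288), np.float64(0.17508793455658922)]
[ 0.63380543 -0.42096466  0.23620624]
```

View pics/cmp4.png

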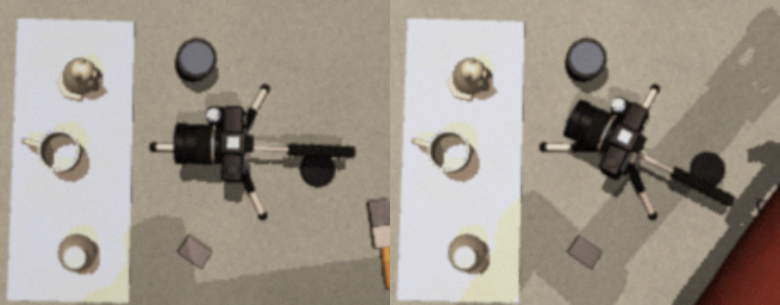

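The before/after pair shows the feet, cat, mug, vase, battery, spare lens and lens cap unmoved: subtracting the 390 px panel offset puts them at the same pixels. The lens points at the cat, the button is up again, and the arm is clear, so I'm handing in.

```bash
python3 -c "
from plant import manip
print(manip.job_done())"
```

```text
the job is handed in; nothing more can be done
None
```

I pushed the pan handle about 25° toward the robot with the closed fingertips, which aimed the lens at the white cat at the far end of the card. I then pressed the shutter fully down, let it come up, moved the arm clear and handed the job in. `job_done()` gave no verdict.

- **Aim:** in the last top picture the line of sight passes about 1 mm from the cat's middle, using the tripod centre I worked out from its feet. Pan-angle estimates read from the button and the lens differed by 1–2° from the handle-line fit I relied on. That would be up to about 10 mm at the cat, against the 20 mm allowed.
- **Shutter:** force rose to 7.4 N with almost no further travel, so the button reached its stop. Its height was back to the pre-press value afterwards (175 mm both times).
- **Everything else:** the tripod feet, cat, mug, vase, battery, spare lens and lens cap looked unmoved in the before/after comparison. The lens brush was hidden behind the arm in that last picture, and the biscuit box and tea glass were outside the crop. I never moved the arm low near any of the three.
- **Forces:** readings stayed around 1 N when I checked during the handle push. I planned no contact with the lens and saw no sign of any. Elapsed time was about 14 s.

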